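# Put the metal tins away in their holders

### The arm

A 6-joint arm with a two-finger parallel gripper is mounted at the origin on the work surface; the furniture and walls round the work are solid. World frame = base frame: x ahead of the robot, y to its left, z up, the work surface at z = 0. Lengths are in m, angles in rad, forces in N, time in s.
With the tool pointing down it reaches from about 0.425 to 1.125 m from the base axis. Payload 14.9 kg.
Tool frame: the origin (TCP) lies on the centre line of the jaws, within the pads' length; the fingertips stand 19 mm ahead of it and the grasp point (between the pads) is the TCP (manip.tip_reach is the distance from the TCP to the fingertips, in m); z points along the fingers, y is the line along which they close (so a half turn about z gives the same grasp; the last joint's range is limited). The gripper opens to 91 mm and grips with 3 to 60 N. Pads are 32 mm wide; open, the fingers measure 118 mm over their backs; the gripper's body (76 mm by 178 mm) begins 60 mm behind the grasp point.
Start: joints at [-1.237, 0.379, 1.734, -0, 1.028, -0.033], TCP at [0.251, -0.653, 0.233] pointing down, gripper open.
Joint ranges: [-2.77, 2.77], [-0.74, 2.19], [0, 2.66], [-1.06, 4.2], [0.31, 2.87], [-3.08, 3.08]. Speed limits (rad/s): [1.89, 1.89, 2.39, 3.14, 3.14, 3.14].

### API

Orientations are given as a unit quaternion [w, x, y, z].
In Python, from rig import manip, eyes, order, cut_out, pinpoint gives the robot as it stands.
- The arm moves only by the tool send_rows, never from a script. Its argument "commands" is text: rows parted by semicolons, each of 7 numbers parted by spaces: the turn, a rotation vector about the tool's x, y, z in degrees, then the shift along the tool's x, y, z in cm, then the finger opening in cm, from 0 to 9.12. A call has 1 to 20 rows; each row is the pose to reach, as a shift and turn from the pose commanded when the call began, along the tool's axes at that moment; what a row does not reach only later rows make up. A row lasts 1/12 s, in which the tool goes at most 41.7 mm and 7.16 degrees, less where a joint would pass 70% of its speed; a pose out of reach is approached as far as the arm can. A call with a gripper value outside its range is refused whole. The fingers move at their own pace and stop on an object; "grip_force" is the grip in N (left out, the last holds). Time passes only in rows, so rows that repeat a pose let the fingers close. It gives the time, the measured TCP pose, the force, the opening and the grip force at its end, in the units of the state.
- manip.state(): the state, without advancing time (a new reading comes with each control period).
- eyes.snapshot(name): name is "scene" or "top" or "wrist"; returns the picture (480x640x3 uint8, red, green, blue); there is no depth.
- eyes.camera_params(name): a dict with "fx", "fy", "cx", "cy" (pixels), "xyz" and "orientation" of the camera in the world; the wrist camera has in their place "mount" (4x4, takes a point from camera to tool coordinates, whose origin is the TCP and whose axes are the flange's). Camera axes: x right, y up, looking along -z (the intrinsics and any distortion apply to the point x, -y, -z); pixel columns grow to the right and rows downward; lengths in m; the calibration is good to about 2 mm. A picture is of the moment at which its call begins: read the wrist's pose just before it. camera_params takes no time and is no camera call.
- order.job_done(): hands the job in; it is judged then, once.
Trained networks look in the newest picture that a camera, given by its name, has taken for a name from the list of things; names that differ only in an ending like _2 or _b are one class to them, and where a whole thing is asked for, a point or a joint stands for the part that bears it (a point fixed in the world has none). Each returns a list of dicts, best first, with "conf" (0 to 1); they miss things now and then, are a little off and sometimes report something else, mostly with a low value. They report only what shows in the picture. A call takes as long as a camera call.
- cut_out(target, camera): "mask" (480x640 bool, what is visible of it) and "at" ([row, column] in pixels, amid what is visible of it).
- pinpoint(target, camera): "at" ([row, column] in pixels: a listed point, or the origin of a listed thing).
The state is a dict: "time": time; "joint_pos": joint angles; "qvel": joint speeds; "joint_torque": joint torques, N m; "position": TCP position; "ee_rot": TCP orientation; "contact_force": force on the tool from outside, world axes, zero at the start; "torque": the same for the moment, N m; "grip_width": opening from 0.0 (shut) to 1.0 (fully open); "finger_force": force on a finger pad.
Only numpy, scipy, OpenCV 4.12 (cv2) and the standard library are available. Lean on these libraries where they do the work, as an engineer would, in place of code of your own. Each camera call takes 0.05 s, during which the arm holds its last target. There are 200 camera calls.

### The job

Clear the loose metal tins off the studio table: put each of the four tins upright into the wooden holder of its own shape and size (round tins in round recesses, square ones in square, large in large, small in small), so that it stands flat on the floor of the recess. Lower the tins in, do not drop or knock them over, and leave the drink can and the paint bottle where they stand.

Things in the scene. Friction and masses are not known exactly. Their poses are not given: they have to be found in the camera images.
- tin_round_large_centre (a point): the large round tin: a closed round bare-metal tin with a flat metal lid (fixed on), 60 mm in diameter, 85 mm tall, rigid, standing upright on the table. The point is its centre, half-way up; z is up. Mass 0.16 to 0.36 kg
- tin_round_small_centre (a point): the small round tin: a closed round bare-metal tin with a flat metal lid (fixed on), 42 mm in diameter, 65 mm tall, rigid, standing upright on the table. The point is its centre, half-way up; z is up. Mass 0.07 to 0.14 kg
- tin_square_large_centre (a point): the large square tin: a closed square-sided bare-metal tin with a flat metal lid (fixed on), 56 x 56 mm with upright sides along its x and y axes, 85 mm tall, rigid, standing upright on the table. The point is its centre, half-way up; z is up. Mass 0.16 to 0.36 kg
- tin_square_small_centre (a point): the small square tin: a closed square-sided bare-metal tin with a flat metal lid (fixed on), 38 x 38 mm with upright sides along its x and y axes, 65 mm tall, rigid, standing upright on the table. The point is its centre, half-way up; z is up. Mass 0.07 to 0.14 kg
- holder_round_large_seat (a point): the large round holder: a dark wooden block 100 x 100 mm, 26 mm high, fixed to the table, with a round recess 76 mm in diameter, 18 mm deep, open at the top, its floor lined with grey felt. The point is the centre of the recess floor, 8 mm above the table; x and y run along the block's sides; z is up
- holder_round_small_seat (a point): the small round holder: a dark wooden block 82 x 82 mm, 26 mm high, fixed to the table, with a round recess 58 mm in diameter, 18 mm deep, open at the top, its floor lined with grey felt. The point is the centre of the recess floor, 8 mm above the table; x and y run along the block's sides; z is up
- holder_square_large_seat (a point): the large square holder: a dark wooden block 100 x 100 mm, 26 mm high, fixed to the table, with a square recess 72 x 72 mm, 18 mm deep, open at the top, its floor lined with grey felt. The point is the centre of the recess floor, 8 mm above the table; x and y run along the block's sides and the recess's sides; z is up
- holder_square_small_seat (a point): the small square holder: a dark wooden block 82 x 82 mm, 26 mm high, fixed to the table, with a square recess 54 x 54 mm, 18 mm deep, open at the top, its floor lined with grey felt. The point is the centre of the recess floor, 8 mm above the table; x and y run along the block's sides and the recess's sides; z is up
- can_centre (a point): a printed drink can, 53 mm in diameter, 134 mm tall, standing loose on the table: not a tin of this job, leave it. The point is its centre, half-way up
- bottle_centre (a point): a bright pink paint bottle with a black cap, 68 mm in diameter, 176 mm tall, standing loose on the table: leave it. The point is its centre, half-way up

How it is judged:
By the outcome, as a careful person would: the job done as asked, in the order asked, and still so for the second after the job is handed in, with the robot touching nothing.
It also fails if it takes over 122 s, if anything falls off the work surface, if the arm or the gripper's body presses on something with over 40 N, if the wrist force passes 120 N, or if a joint passes its speed limit or range.

## Working session

There is one attempt and no reset: what is moved stays moved. The work goes in short steps, Python scripts to look and compute and a tool call to move; the robot and the scene stay as the last step left them, time stands still between calls to the robot, and variables do not carry over. Pictures are saved under pics/ and viewed, at most 16 in all, crops included, and the job is handed in when it is done.

Besides the shell and the picture viewer there is one more tool, called after ">>>" in YAML: its name, and indented under it one key for each argument. send_rows: Moves the arm, as the interface text tells. Its arguments: {"type":"object","properties":{"commands":{"type":"string"},"grip_force":{"type":"number"}},"required":["commands"]}

```bash
mkdir -p pics; ls
python3 - <<'E'
from rig import manip, eyes
import cv2
print(manip.state()); print(manip.tip_reach)
for n in ("scene","top","wrist"):
    print(n,eyes.camera_params(n))
for n in ("scene","top"):
    cv2.imwrite(f"pics/{n}0.png",eyes.snapshot(n)[:,:,::-1])
E
```

```text
pics
{'time': 0.0, 'joint_pos': array([-1.23727325e+00,  3.79408991e-01,  1.73478012e+00, -2.78009470e-05,
        1.02849980e+00, -3.33240249e-02]), 'qvel': array([ 0.00051795,  0.00104299, -0.00027065,  0.00115438, -0.00022498,
        0.00067984]), 'joint_torque': array([-1.57580784e-03, -7.63727689e+01, -4.34371805e+01,  6.50096079e-02,
        4.25145181e-02, -1.47753076e-04]), 'position': array([ 0.25092183, -0.65307782,  0.23228827]), 'ee_rot': array([-5.40187674e-04,  9.83223554e-01,  1.82403789e-01, -9.37338991e-05]), 'contact_force': array([-0.32574283, -0.52687599,  0.00973454]), 'torque': array([-0.04072294,  0.01021509, -0.00583299]), 'finger_force': 0.0, 'grip_width': 1.0007752048168164}
0.019
scene {'fx': 551.6083566004613, 'fy': 551.6083566004613, 'cx': 322.3827939094274, 'cy': 248.76929548414512, 'xyz': array([-0.3376382 ,  0.73361519,  1.10012606]), 'orientation': array([-0.38727952, -0.1667678 ,  0.36635112,  0.82945159])}
top {'fx': 593.5819390667011, 'fy': 593.5819390667011, 'cx': 316.53211142642755, 'cy': 238.71542374463934, 'xyz': array([3.01260771e-01, 2.89668644e-04, 1.87444722e+00]), 'orientation': array([-0.70035657, -0.03984974,  0.03882151,  0.71162178])}
wrist {'fx': 356.39137243548214, 'fy': 356.39137243548214, 'cx': 321.5378624572685, 'cy': 238.29269946633252, 'mount': array([[ 3.36174229e-05,  9.57507505e-01,  2.88408352e-01,
         8.11344267e-02],
       [ 9.99999721e-01,  1.82956867e-04, -7.23973440e-04,
        -5.94738126e-04],
       [-7.45976291e-04,  2.88408296e-01, -9.57507231e-01,
        -1.52064647e-01],
       [ 0.00000000e+00,  0.00000000e+00,  0.00000000e+00,
         1.00000000e+00]])}
```

View pics/scene0.png

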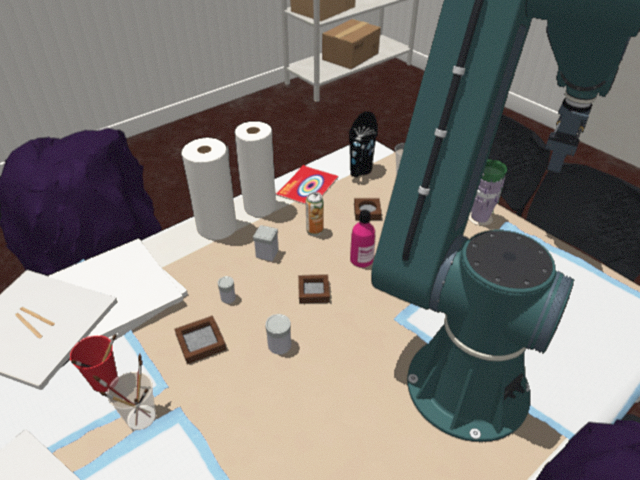

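View pics/top0.png

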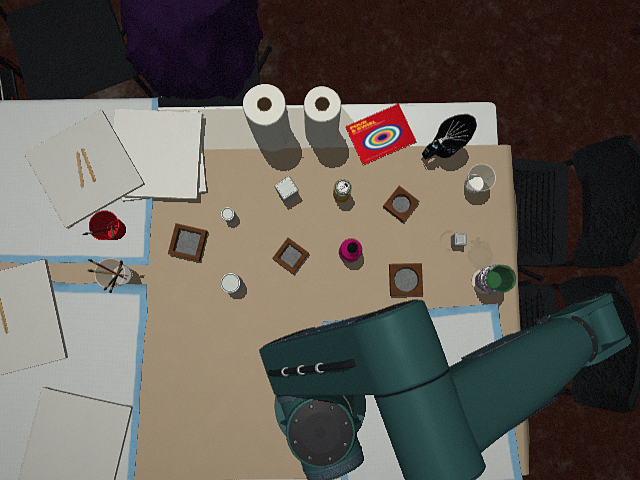

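The scene and top views show everything. In the top view the tins are at small round (228,215), large round (232,285), large square (287,190) and small square (459,240). The holders are at large square (188,243), small square (291,255), small round (401,204) and large round (406,280). The can is at (342,190) and the bottle at (350,250).

```bash
cat > h.py <<'E'
import numpy as np, cv2
from scipy.spatial.transform import Rotation as R
from rig import manip, eyes, cut_out, pinpoint
def rot(q): return R.from_quat([q[1],q[2],q[3],q[0]]).as_matrix()
def cam(n, st=None):
    p=eyes.camera_params(n); K=(p["fx"],p["fy"],p["cx"],p["cy"])
    if n=="wrist":
        Rt=rot(st["ee_rot"]); M=p["mount"]
        return K, Rt@M[:3,:3], Rt@M[:3,3]+st["position"]
    return K, rot(p["orientation"]), np.array(p["xyz"])
def onplane(c, rc, z):
    K,Rm,t=c; rc=np.atleast_2d(rc).astype(float)
    d=np.c_[(rc[:,1]-K[2])/K[0], -(rc[:,0]-K[3])/K[1], -np.ones(len(rc))]@Rm.T
    return t+d*((z-t[2])/d[:,2])[:,None]
def proj(c, P):
    K,Rm,t=c; q=(np.atleast_2d(P)-t)@Rm
    return np.c_[K[3]-K[1]*q[:,1]/q[:,2]*-1*-1*-1 if 0 else K[3]+K[1]*q[:,1]/q[:,2], K[2]-K[0]*q[:,0]/q[:,2]]
Z={"tin_round_large_centre":.0425,"tin_round_small_centre":.0325,"tin_square_large_centre":.0425,"tin_square_small_centre":.0325,
"holder_round_large_seat":.008,"holder_round_small_seat":.008,"holder_square_large_seat":.008,"holder_square_small_seat":.008,"can_centre":.067,"bottle_centre":.088}
E
sed -i 's/    return np.c_\[K\[3\].*/    return np.c_[K[3]+K[1]*q[:,1]\/q[:,2], K[2]-K[0]*q[:,0]\/q[:,2]]/' h.py
python3 - <<'E'
from h import *
for n in ("top","scene"):
    c=cam(n); eyes.snapshot(n)
    for k,z in Z.items():
        r=pinpoint(k,n)
        print(n,k,[(np.round(onplane(c,a["at"],z)[0,:2],3),np.round(a["at"]),round(a["conf"],2)) for a in r[:3]])
E
```

```text
top tin_round_large_centre [(array([0.366, 0.258]), array([285., 234.]), 0.82)]
top tin_round_small_centre [(array([0.581, 0.28 ]), array([217., 227.]), 0.71)]
top tin_square_large_centre [(array([0.659, 0.092]), array([191., 287.]), 0.58), (array([ 0.498, -0.449]), array([239., 462.]), 0.51)]
top tin_square_small_centre [(array([ 0.499, -0.438]), array([239., 457.]), 0.46)]
top holder_round_large_seat [(array([ 0.377, -0.276]), array([279., 406.]), 0.61)]
top holder_round_small_seat [(array([ 0.614, -0.266]), array([205., 400.]), 0.56)]
top holder_square_large_seat [(array([0.503, 0.403]), array([243., 190.]), 0.6)]
top holder_square_small_seat [(array([0.444, 0.09 ]), array([260., 289.]), 0.8)]
top can_centre []
top bottle_centre [(array([ 0.465, -0.105]), array([250., 352.]), 0.76)]
scene tin_round_large_centre [(array([0.374, 0.261]), array([333., 279.]), 0.8)]
scene tin_round_small_centre [(array([0.587, 0.278]), array([290., 226.]), 0.76)]
scene tin_square_large_centre [(array([0.66 , 0.096]), array([244., 265.]), 0.62)]
scene tin_square_small_centre []
scene holder_round_large_seat []
scene holder_round_small_seat [(array([ 0.602, -0.263]), array([213., 369.]), 0.7)]
scene holder_square_large_seat [(array([0.509, 0.411]), array([340., 199.]), 0.56)]
scene holder_square_small_seat [(array([0.458, 0.084]), array([290., 314.]), 0.91), (array([ 0.618, -0.261]), array([210., 366.]), 0.52)]
scene can_centre [(array([ 0.669, -0.096]), array([209., 315.]), 0.92)]
scene bottle_centre [(array([ 0.469, -0.101]), array([236., 362.]), 0.76)]
```

Run:
```python
from h import *
im=eyes.snapshot("top"); c=cam("top")
out=cv2.resize(im,None,fx=3,fy=3,interpolation=cv2.INTER_CUBIC)
hsv=cv2.cvtColor(im,cv2.COLOR_RGB2HSV)
dark=((hsv[...,2]<135)&(hsv[...,1]>85)).astype(np.uint8)
for name,(r,q) in {"hsl":(243,188),"hss":(255,291),"hrs":(204,401),"hrl":(280,406)}.items():
    w=24; m=dark[r-w:r+w,q-w:q+w]
    pts=np.argwhere(m)+[r-w,q-w]
    P=onplane(c,pts,.026)[:,:2].astype(np.float32)
    rect=cv2.minAreaRect(P*1000); 
    box=cv2.boxPoints(rect)/1000
    print(name,len(pts),np.round(rect[0],1),np.round(rect[1],1),round(rect[2],1))
    bp=proj(c,np.c_[box,np.full(4,.026)])
    cv2.polylines(out,[np.int32((bp[:,::-1]+.5)*3)],True,(0,255,0),1)
for k in list(Z)[:4]:
    for a in cut_out(k,"top")[:1]:
        zt=2*Z[k]; pts=np.argwhere(a["mask"]); P=onplane(c,pts,zt)[:,:2].astype(np.float32)
        rect=cv2.minAreaRect(P*1000); print(k,a["conf"],len(pts),np.round(rect[0],1),np.round(rect[1],1),round(rect[2],1))
        bp=proj(c,np.c_[cv2.boxPoints(rect)/1000,np.full(4,zt)])
        cv2.polylines(out,[np.int32((bp[:,::-1]+.5)*3)],True,(255,0,0),1)
crop=out[3*160:3*310,3*160:3*500,::-1]
cv2.imwrite("pics/t1.png",cv2.resize(crop,(800,int(800*crop.shape[0]/crop.shape[1]))))
```

```text
hsl 592 [503.8 406.5] [105.4 102.9] 76.3
hss 426 [457.4  84.5] [84.8 83.2] 52.3
hrs 475 [ 615.6 -265.9] [82.7 87.7] 50.6
hrl 670 [ 365.  -273.4] [125.1 103.3] 0.0
tin_round_large_centre 0.81 363 [374.4 259.3] [63.3 60.3] 89.9
tin_round_small_centre 0.57 195 [582.3 273.8] [50.9 39.1] 44.3
tin_square_large_centre 0.62 377 [655.4  90.3] [66.5 56.1] 31.6
tin_square_small_centre 0.7 206 [ 494.1 -433.7] [46.7 40.1] 89.1
```

View pics/t1.png

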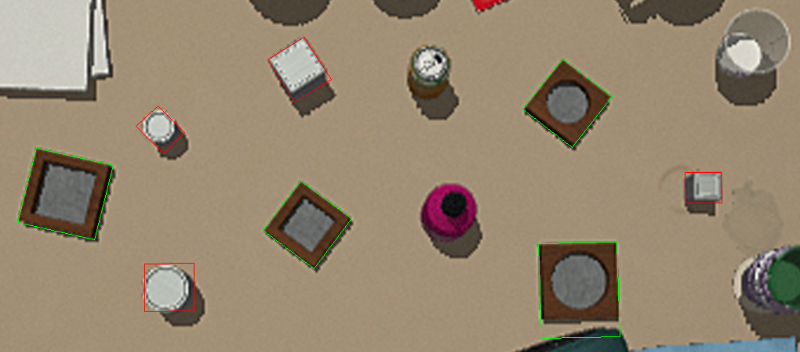

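The annotated crop shows holder and tin boxes fitting well, except for the large round holder. Its lower edge is hidden by the arm, so I take its top edge instead, which gives x≈0.377. Next I add a planning helper and move above the small square tin.

```bash
cat >> h.py <<'E'
def pose(xyzs):
    "rows from the current pose to list of (x,y,z,yaw_deg of tool x), tool down"
    st=manip.state(); R0=rot(st["ee_rot"]); p0=st["position"]
    for x,y,z,yaw in xyzs:
        a=np.radians(yaw); Rg=np.array([[np.cos(a),np.sin(a),0],[np.sin(a),-np.cos(a),0],[0,0,-1]])
        rv=np.degrees(R.from_matrix(R0.T@Rg).as_rotvec()); d=100*R0.T@(np.array([x,y,z])-p0)
        print("  ".join(f"{v:.2f}" for v in [*rv,*d]), f" rows~{max(np.linalg.norm(d)/4.17,np.linalg.norm(rv)/7.16):.1f}", f"j6~{np.degrees(np.arctan2(y,x))+90-yaw:.0f}")
E
python3 -c "
from h import *
pose([(.496,-.437,.24,89)])"
```

```text
0.00  -0.00  -67.98  30.63  -11.42  -0.70  rows~9.5 j6~-40
```

>>> send_rows:
  commands: "0 0 -68 30.6 -11.4 -0.7 9.1;0 0 -68 30.6 -11.4 -0.7 9.1;0 0 -68 30.6 -11.4 -0.7 9.1;0 0 -68 30.6 -11.4 -0.7 9.1;0 0 -68 30.6 -11.4 -0.7 9.1;0 0 -68 30.6 -11.4 -0.7 9.1;0 0 -68 30.6 -11.4 -0.7 9.1;0 0 -68 30.6 -11.4 -0.7 9.1;0 0 -68 30.6 -11.4 -0.7 9.1;0 0 -68 30.6 -11.4 -0.7 9.1;0 0 -68 30.6 -11.4 -0.7 9.1;0 0 -68 30.6 -11.4 -0.7 9.1;0 0 -68 30.6 -11.4 -0.7 9.1;0 0 -68 30.6 -11.4 -0.7 9.1;0 0 -68 30.6 -11.4 -0.7 9.1;0 0 -68 30.6 -11.4 -0.7 9.1"
  grip_force: 20

```text
time: 2.78
position: [0.4956, -0.4375, 0.2399]
ee_rot: [0.0, 0.714, 0.701, 0.0]
contact_force: [1.0, 0.0, 1.2]
grip_width: 0.997
finger_force: 0.0
```

```bash
cat >> h.py <<'E'
def look(k, fn=None, guess=None, half=None, yaw=0):
    st=manip.state(); im=eyes.snapshot("wrist"); c=cam("wrist",st); zt=2*Z[k] if "tin" in k else .026
    print("pose",np.round(st["position"],4),"t",round(st["time"],2))
    out=im.copy()
    for a in cut_out(k,"wrist")[:2]:
        pts=np.argwhere(a["mask"]); P=onplane(c,pts,zt)[:,:2].astype(np.float32)
        r=cv2.minAreaRect(P*1000); print(k,round(a["conf"],2),len(pts),np.round(r[0],1),np.round(r[1],1),round(r[2],1))
    for a in pinpoint(k,"wrist")[:2]: print("pin",np.round(onplane(c,a["at"],Z[k])[0],4),np.round(a["at"],1),round(a["conf"],2))
    if guess is not None:   # outline of the top at guessed x,y
        t=np.radians(np.arange(0,360,90)+45+yaw) if "square" in k or "holder" in k else np.radians(np.arange(0,360,10))
        rr=half*(2**.5 if len(t)==4 else 1)
        for z in (zt,):
            b=proj(c,np.c_[guess[0]+rr*np.cos(t),guess[1]+rr*np.sin(t),np.full(len(t),z)])
            cv2.polylines(out,[np.int32(np.round(b[:,::-1]))],True,(0,255,0),1)
    if fn: cv2.imwrite(fn,out[:,:,::-1])
E
python3 -c "
from h import *
look('tin_square_small_centre','pics/w1.png',(.496,-.437),.019,-1)"
```

```text
pose [ 0.4956 -0.4375  0.2399] t 2.78
tin_square_small_centre 0.92 1803 [ 497.7 -433.7] [46.4 36.9] 88.2
pin [ 0.4988 -0.4411  0.0325] [217.1 325.5] 0.88
```

View pics/w1.png

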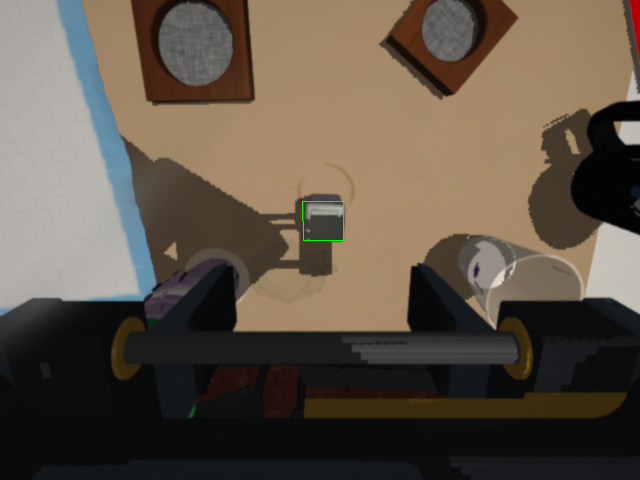

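The small square tin is at about px (323,220), and the drawn outline fits its lid. Its centre is about (0.497,-0.438), turned about -1.5°. I descend and grasp.

```bash
python3 -c "
from h import *
pose([(.497,-.438,.045,88.5),(.497,-.438,.28,88.5)])"
```

```text
-0.00  -0.00  0.49  -0.06  0.13  19.49  rows~4.7 j6~-40
-0.00  -0.00  0.49  -0.06  0.13  -4.01  rows~1.0 j6~-40
```

>>> send_rows:
  commands: "0 0 0.5 0 0.1 4 9.1;0 0 0.5 0 0.1 8 9.1;0 0 0.5 0 0.1 12 9.1;0 0 0.5 0 0.1 15 9.1;0 0 0.5 0 0.1 17.5 9.1;0 0 0.5 0 0.1 19 9.1;0 0 0.5 0 0.1 19.5 9.1;0 0 0.5 0 0.1 19.5 9.1;0 0 0.5 0 0.1 19.5 3.4;0 0 0.5 0 0.1 19.5 3.4;0 0 0.5 0 0.1 19.5 3.4;0 0 0.5 0 0.1 19.5 3.4;0 0 0.5 0 0.1 19.5 3.4;0 0 0.5 0 0.1 19.5 3.4;0 0 0.5 0 0.1 19.5 3.4;0 0 0.5 0 0.1 19.5 3.4;0 0 0.5 0 0.1 19.5 3.4"
  grip_force: 20

```text
time: 4.35
position: [0.4968, -0.4373, 0.045]
ee_rot: [0.0, 0.716, 0.698, 0.0]
contact_force: [1.1, -0.6, 1.3]
grip_width: 0.415
finger_force: 20.0
```

```bash
python3 -c "
from h import *
pose([(.497,-.437,.27,88.5),(.457,.0845,.27,52.3)])"
```

```text
0.00  -0.00  0.01  0.03  0.02  -22.50  rows~5.4 j6~-40
0.00  -0.00  36.21  52.06  -5.33  -22.50  rows~13.7 j6~48
```

>>> send_rows:
  commands: "0 0 0 0 0 -2 3.4;0 0 0 0 0 -5 3.4;0 0 0 0 0 -9 3.4;0 0 0 0 0 -13 3.4;0 0 0 0 0 -17 3.4;0 0 0 0 0 -21 3.4;0 0 2 2 0 -22.5 3.4;0 0 5 6 -0.5 -22.5 3.4;0 0 8 10 -1 -22.5 3.4;0 0 11 14 -1.5 -22.5 3.4;0 0 14 18 -2 -22.5 3.4;0 0 17 22 -2.5 -22.5 3.4;0 0 20 26 -3 -22.5 3.4;0 0 23 30 -3.4 -22.5 3.4;0 0 26 34 -3.8 -22.5 3.4;0 0 29 38 -4.2 -22.5 3.4;0 0 32 42 -4.6 -22.5 3.4;0 0 34 46 -5 -22.5 3.4;0 0 36 50 -5.2 -22.5 3.4;0 0 36.2 52 -5.3 -22.5 3.4"
  grip_force: 25

```text
time: 6.02
position: [0.4565, 0.0871, 0.2701]
ee_rot: [-0.0, 0.898, 0.441, 0.0]
contact_force: [0.3, -0.2, -0.3]
grip_width: 0.413
finger_force: 25.0
```

```bash
python3 -c "
from h import *
print(manip.state()['position'],manip.state()['grip_width'],manip.state()['finger_force'])
look('holder_square_small_seat','pics/w2.png',(.457,.0845),.041,52.3)
pose([(.457,.0845,.055,52.3)])"
```

```text
[0.45654487 0.08706988 0.27006147] 0.4127509371398235 25.000144243240356
pose [0.4565 0.0871 0.2701] t 6.02
holder_square_small_seat 0.92 5401 [459.5  86.2] [85.6 83.1] 53.2
pin [0.4609 0.0843 0.008 ] [202.8 326.5] 0.82
-0.01  0.01  0.18  -0.03  0.04  21.48  rows~5.2 j6~48
```

View pics/w2.png

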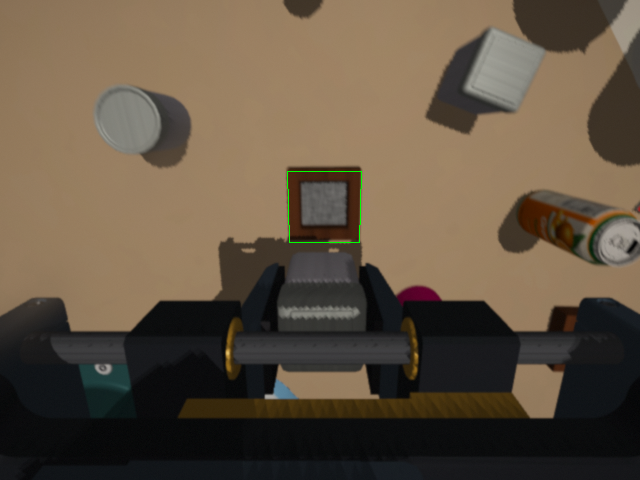

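The outline fits the small square holder at px (324,206) to within 1–2 mm, so I lower at (0.459,0.0855). In the tool frame that is a shift of about +0.2 cm in x.

```bash
python3 -c "
from h import *
print(manip.state()['position'])
pose([(.459,.0855,.053,52.8)])"
```

```text
[0.45697008 0.08499703 0.26984273]
-0.01  0.01  -0.32  0.17  0.13  21.68  rows~5.2 j6~48
```

>>> send_rows:
  commands: "0 0 -0.3 0.2 0.1 3 3.4;0 0 -0.3 0.2 0.1 6 3.4;0 0 -0.3 0.2 0.1 9 3.4;0 0 -0.3 0.2 0.1 12 3.4;0 0 -0.3 0.2 0.1 14.5 3.4;0 0 -0.3 0.2 0.1 16.5 3.4;0 0 -0.3 0.2 0.1 18 3.4;0 0 -0.3 0.2 0.1 19 3.4;0 0 -0.3 0.2 0.1 20 3.4;0 0 -0.3 0.2 0.1 20.7 3.4;0 0 -0.3 0.2 0.1 21.2 3.4;0 0 -0.3 0.2 0.1 21.4 3.4;0 0 -0.3 0.2 0.1 21.5 3.4;0 0 -0.3 0.2 0.1 21.6 3.4;0 0 -0.3 0.2 0.1 21.65 3.4;0 0 -0.3 0.2 0.1 21.65 3.4;0 0 -0.3 0.2 0.1 21.65 3.4"

```text
time: 7.58
position: [0.4594, 0.0849, 0.0537]
ee_rot: [0.0, 0.896, 0.443, 0.0]
contact_force: [0.8, 0.0, -0.9]
grip_width: 0.414
finger_force: 25.0
```

>>> send_rows:
  commands: "0 0 0 0 0 0.04 3.4;0 0 0 0 0 0.07 3.4;0 0 0 0 0 0.07 3.4"

```text
time: 7.83
position: [0.4594, 0.0849, 0.0529]
ee_rot: [0.0, 0.896, 0.443, 0.0]
contact_force: [-1.9, 1.2, 4.0]
grip_width: 0.419
finger_force: 25.0
```

>>> send_rows:
  commands: "0 0 0 0 0 0 4;0 0 0 0 0 0 4.6;0 0 0 0 0 0 5.2;0 0 0 0 0 0 5.2;0 0 0 0 0 0 5.2;0 0 0 0 0 -1 5.2;0 0 0 0 0 -3 5.2;0 0 0 0 0 -6 5.2;0 0 0 0 0 -10 5.2;0 0 0 0 0 -14 9.1;0 0 0 0 0 -18 9.1;0 0 0 0 0 -20 9.1;0 0 0 0 0 -20 9.1"

```text
time: 8.92
position: [0.4614, 0.0852, 0.2583]
ee_rot: [0.001, 0.896, 0.443, 0.004]
contact_force: [0.4, 0.2, 0.4]
grip_width: 0.832
finger_force: 0.0
```

```bash
python3 -c "
from h import *
look('tin_square_small_centre','pics/w3.png',(.459,.0855),.019,53)
c=cam('scene')
print(onplane(c,[[237,215],[228,196],[232,234],[213,257],[205,243],[208,273]],0))
c=cam('top')
print(onplane(c,[[104,264],[104,284],[104,322],[104,341]],.28))
pose([(.657,.091,.27,31.6)])"
```

```text
pose [0.4614 0.0852 0.2583] t 8.92
tin_square_small_centre 0.88 1707 [459.1  86.4] [45.9 39.1] 52.6
pin [0.4554 0.0793 0.0325] [218.2 319.9] 0.81
[[ 0.82126628  0.17005626  0.        ]
 [ 0.89421983  0.19250867  0.        ]
 [ 0.80414994  0.11326327  0.        ]
 [ 0.83511192  0.00617327  0.        ]
 [ 0.89754665  0.017201    0.        ]
 [ 0.82337835 -0.0480175   0.        ]]
[[ 0.85779578  0.14094243  0.28      ]
 [ 0.85687265  0.08546637  0.28      ]
 [ 0.85511912 -0.01991328  0.28      ]
 [ 0.85424255 -0.07259089  0.28      ]]
-0.01  0.01  21.01  12.53  15.37  -1.76  rows~4.8 j6~66
```

View pics/w3.png

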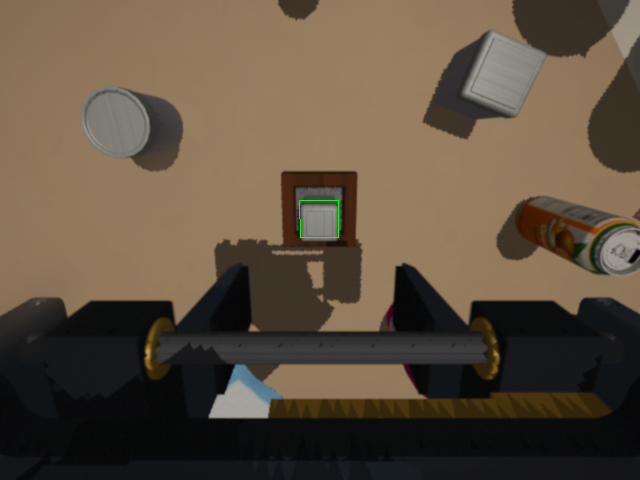

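The small square tin stands upright in its recess at px (320,220). The towels' near edge is at x≈0.80, so they're clear. Next is the large square tin.

>>> send_rows:
  commands: "0 0 4 2.4 3 -0.3 9.1;0 0 8 5 6 -0.6 9.1;0 0 12 7.5 9 -1 9.1;0 0 16 10 12 -1.4 9.1;0 0 19 11.5 14 -1.7 9.1;0 0 21 12.5 15.4 -1.8 9.1;0 0 21 12.5 15.4 -1.8 9.1;0 0 21 12.5 15.4 -1.8 9.1;0 0 21 12.5 15.4 -1.8 9.1"

```text
time: 9.82
position: [0.6563, 0.0906, 0.2691]
ee_rot: [-0.0, 0.962, 0.273, -0.001]
contact_force: [-0.0, -0.0, -0.9]
grip_width: 1.001
finger_force: 0.0
```

```bash
python3 -c "
from h import *
look('tin_square_large_centre','pics/w4.png',(.657,.091),.028,31.6)
pose([(.657,.091,.055,31.6)])"
```

```text
pose [0.6563 0.0906 0.2691] t 9.82
tin_square_large_centre 0.8 3642 [666.1  96.2] [64.1 56.2] 33.1
-0.02  0.04  0.05  0.07  0.00  21.54  rows~5.2 j6~66
```

View pics/w4.png

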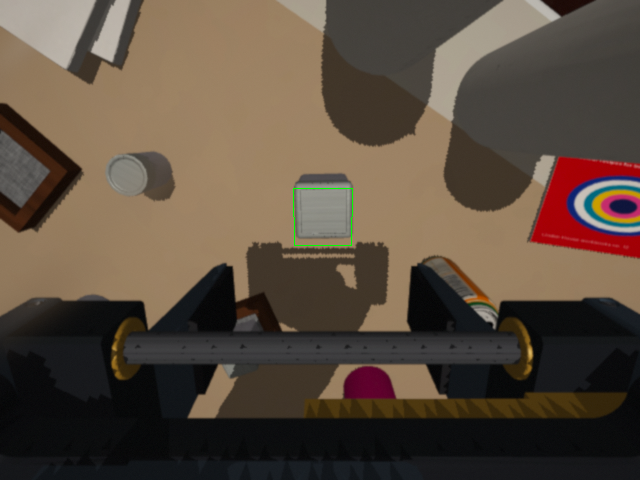

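The large square tin's lid is at px (324,210), about 6 mm further along tool x than the guess. The corrected centre is (0.6627,0.0942), yaw 32.5°.

```bash
python3 -c "
from h import *
pose([(.6627,.0942,.055,32.5)])"
```

```text
-0.02  0.04  -0.85  0.72  0.03  21.54  rows~5.2 j6~66
```

>>> send_rows:
  commands: "0 0 -0.8 0.7 0 3 9.1;0 0 -0.8 0.7 0 6 9.1;0 0 -0.8 0.7 0 9 9.1;0 0 -0.8 0.7 0 12 9.1;0 0 -0.8 0.7 0 15 9.1;0 0 -0.8 0.7 0 18 9.1;0 0 -0.8 0.7 0 20 9.1;0 0 -0.8 0.7 0 21 9.1;0 0 -0.8 0.7 0 21.5 9.1;0 0 -0.8 0.7 0 21.5 9.1;0 0 -0.8 0.7 0 21.5 5.2;0 0 -0.8 0.7 0 21.5 5.2;0 0 -0.8 0.7 0 21.5 5.2;0 0 -0.8 0.7 0 21.5 5.2;0 0 -0.8 0.7 0 21.5 5.2;0 0 -0.8 0.7 0 21.5 5.2;0 0 -0.8 0.7 0 21.5 5.2"
  grip_force: 35

```text
time: 11.38
position: [0.6638, 0.0943, 0.0562]
ee_rot: [0.0, 0.96, 0.279, 0.0]
contact_force: [-2.6, -0.8, 6.3]
grip_width: 0.611
finger_force: 35.0
```

```bash
python3 -c "
from h import *
s=manip.state();print(s['position'],s['grip_width'],s['finger_force'])
pose([(.6627,.0942,.25,32.5),(.504,.4065,.25,76.3)])"
```

```text
[0.66376543 0.09431108 0.05618565] 0.6109254493256622 35.00094294548035
0.01  -0.02  -0.09  -0.09  -0.04  -19.38  rows~4.6 j6~66
0.02  -0.02  -43.89  3.25  -34.92  -19.39  rows~9.6 j6~53
```

>>> send_rows:
  commands: "0 0 0 0 0 -1 5.2;0 0 0 0 0 -4 5.2;0 0 0 0 0 -8 5.2;0 0 0 0 0 -12 5.2;0 0 0 0 0 -16 5.2;0 0 0 0 0 -19.4 5.2;0 0 -4 0.3 -3 -19.4 5.2;0 0 -9 0.7 -7 -19.4 5.2;0 0 -14 1 -11 -19.4 5.2;0 0 -19 1.4 -15 -19.4 5.2;0 0 -24 1.8 -19 -19.4 5.2;0 0 -29 2.2 -23 -19.4 5.2;0 0 -34 2.5 -27 -19.4 5.2;0 0 -39 2.9 -31 -19.4 5.2;0 0 -43 3.2 -34 -19.4 5.2;0 0 -43.9 3.2 -34.9 -19.4 5.2;0 0 -43.9 3.2 -34.9 -19.4 5.2;0 0 -43.9 3.2 -34.9 -19.4 5.2;0 0 -43.9 3.2 -34.9 -19.4 5.2"

```text
time: 12.97
position: [0.5038, 0.4052, 0.2498]
ee_rot: [0.0, 0.787, 0.617, -0.0]
contact_force: [-0.0, -0.2, -2.5]
grip_width: 0.612
finger_force: 35.0
```

```bash
python3 -c "
from h import *
print(manip.state()['grip_width'])
look('holder_square_large_seat','pics/w5.png',(.504,.4065),.05,76.3)
pose([(.504,.4065,.064,76.3)])"
```

```text
0.6120406742957525
pose [0.5038 0.4052 0.2498] t 12.97
holder_square_large_seat 0.63 6820 [508.3 419.2] [ 82.6 100. ] 76.1
pin [0.508  0.4106 0.008 ] [201.3 324.8] 0.66
-0.00  0.00  -0.09  0.13  -0.04  18.58  rows~4.5 j6~53
```

View pics/w5.png

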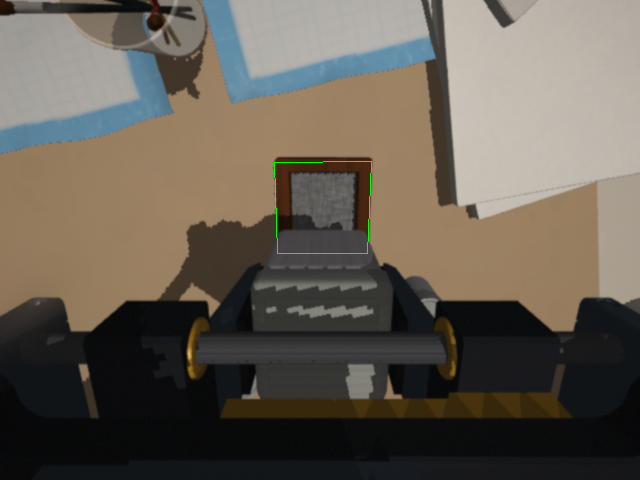

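The large square holder sits about 2–3 mm beyond the guess (outline top row 162, block edge row 158). I use (0.5055,0.409).

```bash
python3 -c "
from h import *
pose([(.5055,.409,.0645,76.2)])"
```

```text
-0.00  0.00  0.01  0.41  0.05  18.53  rows~4.4 j6~53
```

>>> send_rows:
  commands: "0 0 0 0.4 0 2.5 5.2;0 0 0 0.4 0.05 5 5.2;0 0 0 0.4 0.05 8 5.2;0 0 0 0.4 0.05 10.5 5.2;0 0 0 0.4 0.05 12.5 5.2;0 0 0 0.4 0.05 14 5.2;0 0 0 0.4 0.05 15.5 5.2;0 0 0 0.4 0.05 16.5 5.2;0 0 0 0.4 0.05 17.3 5.2;0 0 0 0.4 0.05 17.9 5.2;0 0 0 0.4 0.05 18.2 5.2;0 0 0 0.4 0.05 18.35 5.2;0 0 0 0.4 0.05 18.45 5.2;0 0 0 0.4 0.05 18.5 5.2;0 0 0 0.4 0.05 18.5 5.2;0 0 0 0.4 0.05 18.5 5.2"

```text
time: 14.45
position: [0.5051, 0.41, 0.0652]
ee_rot: [0.0, 0.786, 0.618, 0.0]
contact_force: [-0.5, -0.5, -2.7]
grip_width: 0.612
finger_force: 35.0
```

>>> send_rows:
  commands: "0 0 0 0 0 0.05 5.2;0 0 0 0 0 0.1 5.2;0 0 0 0 0 0.13 5.2;0 0 0 0 0 0.13 5.2"

```text
time: 14.78
position: [0.5051, 0.41, 0.0642]
ee_rot: [-0.0, 0.786, 0.618, 0.0]
contact_force: [-3.1, -2.2, 8.4]
grip_width: 0.611
finger_force: 35.0
```

>>> send_rows:
  commands: "0 0 0 0 0 0.1 6;0 0 0 0 0 0.1 6.6;0 0 0 0 0 0.1 7.2;0 0 0 0 0 0.1 7.2;0 0 0 0 0 0.1 7.2;0 0 0 0 0 -1 7.2;0 0 0 0 0 -3 7.2;0 0 0 0 0 -6 7.2;0 0 0 0 0 -10 7.2;0 0 0 0 0 -14 9.1;0 0 0 0 0 -18 9.1;0 0 0 0 0 -21 9.1;0 0 0 0 0 -21 9.1"

```text
time: 15.87
position: [0.507, 0.4116, 0.2816]
ee_rot: [0.0, 0.786, 0.618, 0.005]
contact_force: [1.0, 0.8, 0.6]
grip_width: 0.994
finger_force: 0.0
```

```bash
python3 -c "
from h import *
look('tin_square_large_centre','pics/w6.png',(.5055,.409),.028,76.2)
pose([(.584,.276,.26,115),(.584,.276,.26,60)])"
```

```text
pose [0.507  0.4116 0.2816] t 15.87
tin_square_large_centre 0.85 3477 [504.2 412.5] [64.8 57.5] 76.2
0.01  -0.01  -38.69  -11.11  10.88  1.35  rows~5.4 j6~0
0.00  -0.01  16.31  -11.11  10.88  1.35  rows~3.7 j6~55
```

View pics/w6.png

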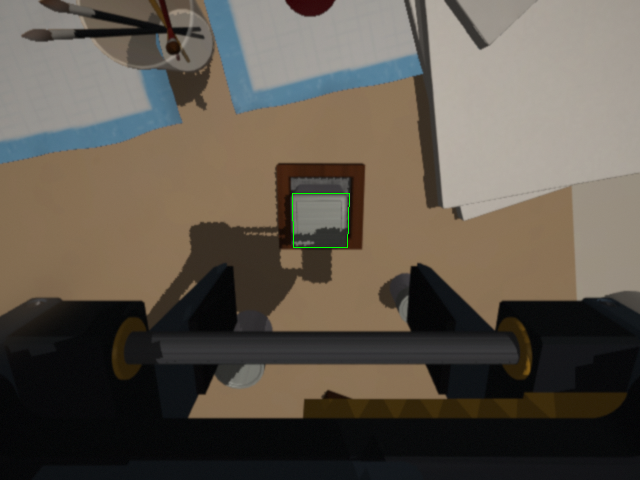

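The large square tin stands inside its recess at px (320,220). Next is the small round tin.

>>> send_rows:
  commands: "0 0 0 -3 2.5 0.3 9.1;0 0 1 -6 5 0.6 9.1;0 0 2 -9 8 1 9.1;0 0 3 -11.1 10.9 1.3 9.1;0 0 3 -11.1 10.9 1.3 9.1;0 0 3 -11.1 10.9 1.3 9.1;0 0 3 -11.1 10.9 1.3 9.1;0 0 3 -11.1 10.9 1.3 9.1"

```text
time: 16.68
position: [0.5837, 0.2769, 0.2597]
ee_rot: [-0.0, 0.802, 0.597, -0.001]
contact_force: [0.2, 0.3, 0.7]
grip_width: 0.998
finger_force: 0.0
```

```bash
python3 -c "
from h import *
look('tin_round_small_centre','pics/w7.png',(.584,.276),.021)
pose([(.584,.276,.045,73)])"
```

```text
pose [0.5837 0.2769 0.2597] t 16.68
tin_round_small_centre 0.55 1611 [589.  280.1] [49.  41.3] 60.4
pin [0.5853 0.2771 0.0325] [208.8 323.9] 0.74
-0.01  0.00  0.39  -0.10  0.04  21.53  rows~5.2 j6~42
```

View pics/w7.png

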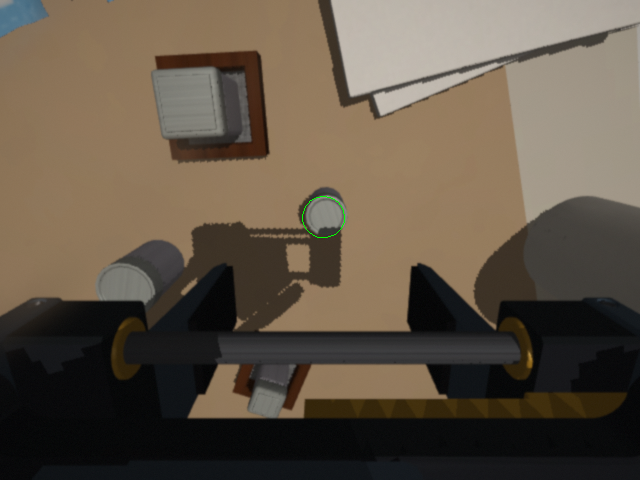

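The small round tin's lid at px (325,216) matches the outline within about 1 px, so I grasp at (0.585,0.277).

>>> send_rows:
  commands: "0 0 0 0.05 0.1 3 9.1;0 0 0 0.05 0.1 6 9.1;0 0 0 0.05 0.1 9 9.1;0 0 0 0.05 0.1 12 9.1;0 0 0 0.05 0.1 15 9.1;0 0 0 0.05 0.1 18 9.1;0 0 0 0.05 0.1 20 9.1;0 0 0 0.05 0.1 21 9.1;0 0 0 0.05 0.1 21.5 9.1;0 0 0 0.05 0.1 21.5 9.1;0 0 0 0.05 0.1 21.5 3.8;0 0 0 0.05 0.1 21.5 3.8;0 0 0 0.05 0.1 21.5 3.8;0 0 0 0.05 0.1 21.5 3.8;0 0 0 0.05 0.1 21.5 3.8;0 0 0 0.05 0.1 21.5 3.8;0 0 0 0.05 0.1 21.5 3.8;0 0 0 0.05 0.1 21.5 3.8"
  grip_force: 20

```text
time: 18.33
position: [0.5858, 0.2765, 0.0456]
ee_rot: [0.0, 0.802, 0.597, 0.0]
contact_force: [-0.0, -0.6, 1.5]
grip_width: 0.459
finger_force: 20.0
```

```bash
python3 -c "
from h import *
s=manip.state();print(s['position'],s['grip_width'],s['finger_force'])
pose([(.585,.277,.28,73),(.616,-.266,.28,73)])"
```

```text
[0.58577056 0.27646099 0.04556615] 0.4589677862878513 20.001512467861176
0.02  -0.01  0.32  0.03  -0.08  -23.44  rows~5.6 j6~42
0.02  -0.01  0.32  -51.09  18.48  -23.45  rows~14.2 j6~-6
```

>>> send_rows:
  commands: "0 0 0 0 0 -1 3.8;0 0 0 0 0 -4 3.8;0 0 0 0 0 -8 3.8;0 0 0 0 0 -12 3.8;0 0 0 0 0 -16 3.8;0 0 0 0 0 -20 3.8;0 0 0 -2 0.7 -23.4 3.8;0 0 0 -5 1.8 -23.4 3.8;0 0 0 -9 3.3 -23.4 3.8;0 0 0 -13 4.7 -23.4 3.8;0 0 0 -17 6.1 -23.4 3.8;0 0 0 -21 7.6 -23.4 3.8;0 0 0 -25 9 -23.4 3.8;0 0 0 -29 10.5 -23.4 3.8;0 0 0 -33 12 -23.4 3.8;0 0 0 -37 13.4 -23.4 3.8;0 0 0 -41 14.8 -23.4 3.8;0 0 0 -45 16.3 -23.4 3.8;0 0 0 -49 17.7 -23.4 3.8;0 0 0 -51.1 18.5 -23.4 3.8"

```text
time: 20.0
position: [0.6155, -0.2691, 0.2801]
ee_rot: [0.0, 0.803, 0.597, -0.0]
contact_force: [0.7, 0.0, -1.7]
grip_width: 0.46
finger_force: 20.0
```

>>> send_rows:
  commands: "0 0 0 0 0 0 3.8;0 0 0 0 0 0 3.8"

```text
time: 20.17
position: [0.6156, -0.2676, 0.2796]
ee_rot: [-0.0, 0.803, 0.596, -0.0]
contact_force: [0.9, -0.2, -1.2]
grip_width: 0.455
finger_force: 20.0
```

```bash
python3 -c "
from h import *
print(manip.state()['grip_width'])
look('holder_round_small_seat','pics/w8.png',(.6156,-.266),.041,50.6)
pose([(.616,-.266,.0536,73)])"
```

```text
0.45455530781261
pose [ 0.6156 -0.2676  0.2796] t 20.17
holder_round_small_seat 0.93 4998 [ 618.8 -266. ] [84.7 82. ] 51.3
pin [ 0.6215 -0.2661  0.008 ] [199.2 326.6] 0.66
-0.01  -0.01  0.36  -0.08  0.03  22.60  rows~5.4 j6~-6
```

View pics/w8.png

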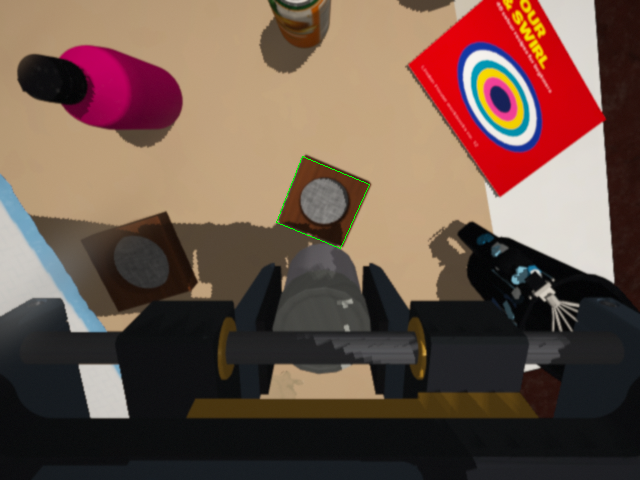

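The outline fits the small round holder at px (323,202). I check the clearance of the black vase at px (480,240) and the exact shift.

```bash
python3 -c "
from h import *
s=manip.state(); c=cam('wrist',s); print(onplane(c,[[225,465],[300,470]],0.0))
print(onplane(cam('scene'),[[184,360],[175,350],[175,375]],0))
pose([(.6175,-.266,.0540,73)])"
```

```text
[[ 0.77833605 -0.34605484  0.        ]
 [ 0.7666339  -0.45052548  0.        ]]
[[ 0.74122566 -0.35241733  0.        ]
 [ 0.80191981 -0.36180097  0.        ]
 [ 0.74684491 -0.42852006  0.        ]]
-0.01  -0.01  0.36  -0.04  0.17  22.56  rows~5.4 j6~-6
```

>>> send_rows:
  commands: "0 0 0.3 0 0.2 3 3.8;0 0 0.3 0 0.2 6 3.8;0 0 0.3 0 0.2 9 3.8;0 0 0.3 0 0.2 12 3.8;0 0 0.3 0 0.2 15 3.8;0 0 0.3 0 0.2 17.3 3.8;0 0 0.3 0 0.2 19 3.8;0 0 0.3 0 0.2 20.3 3.8;0 0 0.3 0 0.2 21.2 3.8;0 0 0.3 0 0.2 21.8 3.8;0 0 0.3 0 0.2 22.2 3.8;0 0 0.3 0 0.2 22.4 3.8;0 0 0.3 0 0.2 22.5 3.8;0 0 0.3 0 0.2 22.55 3.8;0 0 0.3 0 0.2 22.55 3.8;0 0 0.3 0 0.2 22.55 3.8"

```text
time: 21.65
position: [0.6183, -0.2669, 0.0544]
ee_rot: [0.0, 0.804, 0.595, 0.0]
contact_force: [0.2, 0.4, -1.6]
grip_width: 0.459
finger_force: 20.0
```

>>> send_rows:
  commands: "0 0 0 0 0 0.05 3.8;0 0 0 0 0 0.1 3.8;0 0 0 0 0 0.1 3.8"

```text
time: 21.9
position: [0.6183, -0.2669, 0.0535]
ee_rot: [0.0, 0.804, 0.595, 0.0]
contact_force: [-2.3, 1.0, 5.8]
grip_width: 0.458
finger_force: 20.0
```

>>> send_rows:
  commands: "0 0 0 0 0 0 4.4;0 0 0 0 0 0 5;0 0 0 0 0 0 5.6;0 0 0 0 0 0 5.6;0 0 0 0 0 0 5.6;0 0 0 0 0 -1 5.6;0 0 0 0 0 -3 5.6;0 0 0 0 0 -6 5.6;0 0 0 0 0 -10 5.6;0 0 0 0 0 -14 9.1;0 0 0 0 0 -18 9.1;0 0 0 0 0 -21 9.1;0 0 0 0 0 -21 9.1;0 0 0 0 0 -21 9.1"

```text
time: 23.07
position: [0.6188, -0.267, 0.2656]
ee_rot: [0.002, 0.804, 0.595, 0.001]
contact_force: [-0.5, 0.1, -0.6]
grip_width: 0.948
finger_force: 0.0
```

```bash
python3 -c "
from h import *
look('tin_round_small_centre','pics/w9.png',(.6175,-.266),.029)
s=manip.state();c=cam('wrist',s)
for a in cut_out('holder_round_large_seat','wrist')[:1]:
    P=onplane(c,np.argwhere(a['mask']),.026)[:,:2].astype(np.float32); print(a['conf'],cv2.minAreaRect(P*1000))
pose([(.52,.0,.27,100),(.374,.259,.27,125)])"
```

```text
pose [ 0.6188 -0.267   0.2656] t 23.07
tin_round_small_centre 0.95 1604 [ 618.5 -264.2] [49.6 41.7] 72.9
tin_round_small_centre 0.19 7209 [ 409.8 -264.8] [102.9  92.7] 0.5
pin [ 0.6147 -0.2699  0.0325] [211.8 318.7] 0.92
0.95 ((383.2098388671875, -271.2450866699219), (112.88986206054688, 100.66709899902344), 0.3023484945297241)
-0.13  -0.05  -26.98  22.63  -17.09  -0.82  rows~6.8 j6~-10
-0.12  -0.08  -51.98  43.14  -38.62  -0.76  rows~13.9 j6~-0
```

View pics/w9.png

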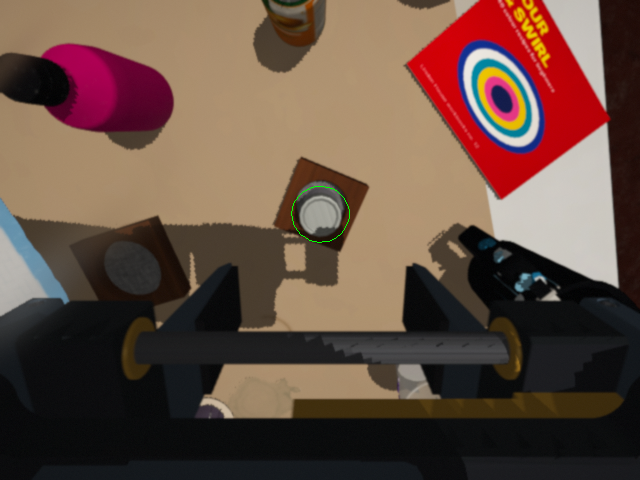

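The small round tin stands in its recess at px (321,215). Now I go to the large round tin, keeping yaw 90.

```bash
python3 -c "
from h import *
pose([(.52,.0,.27,90),(.374,.259,.27,90)])"
```

```text
-0.14  -0.04  -16.98  22.63  -17.09  -0.82  rows~6.8 j6~0
-0.14  -0.04  -16.98  43.14  -38.62  -0.76  rows~13.9 j6~35
```

>>> send_rows:
  commands: "0 0 -3 3.2 -2.4 -0.8 9.1;0 0 -6 6.5 -4.9 -0.8 9.1;0 0 -9 9.7 -7.3 -0.8 9.1;0 0 -12 12.9 -9.8 -0.8 9.1;0 0 -15 16.1 -12.2 -0.8 9.1;0 0 -17 19.4 -14.7 -0.8 9.1;0 0 -17 22.6 -17.1 -0.8 9.1;0 0 -17 25.2 -19.8 -0.8 9.1;0 0 -17 27.8 -22.5 -0.8 9.1;0 0 -17 30.4 -25.2 -0.8 9.1;0 0 -17 33 -27.9 -0.8 9.1;0 0 -17 35.6 -30.6 -0.8 9.1;0 0 -17 38.2 -33.3 -0.8 9.1;0 0 -17 40.8 -36 -0.8 9.1;0 0 -17 43.1 -38.6 -0.8 9.1;0 0 -17 43.1 -38.6 -0.8 9.1;0 0 -17 43.1 -38.6 -0.8 9.1;0 0 -17 43.1 -38.6 -0.8 9.1;0 0 -17 43.1 -38.6 -0.8 9.1"

```text
time: 24.85
position: [0.3751, 0.2574, 0.2705]
ee_rot: [-0.0, 0.707, 0.707, -0.0]
contact_force: [0.0, 0.1, 0.8]
grip_width: 1.0
finger_force: 0.0
```

```bash
python3 -c "
from h import *
look('tin_round_large_centre','pics/w10.png',(.373,.259),.03)
pose([(.373,.259,.055,90)])"
```

```text
pose [0.3751 0.2574 0.2705] t 24.85
tin_round_large_centre 0.88 3199 [371.8 268.3] [59.  64.1] 24.7
-0.01  0.01  -0.08  0.16  -0.22  21.58  rows~5.2 j6~35
```

View pics/w10.png

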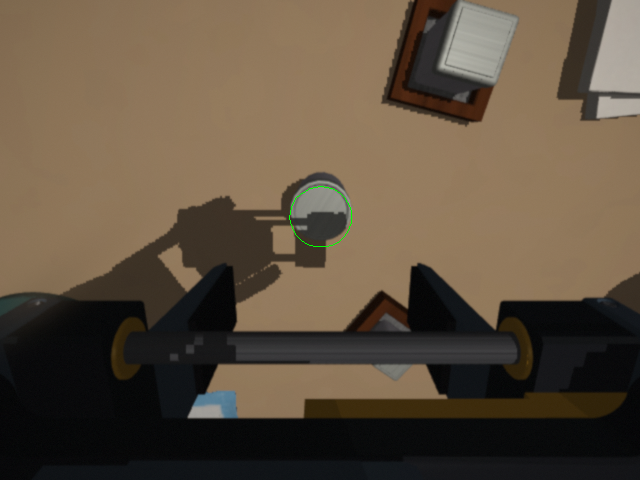

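The lid is at px (320,211), about 5 px above the outline, which puts the centre at about (0.372,0.2635). I grasp there.

>>> send_rows:
  commands: "0 0 0 0.6 -0.3 3 9.1;0 0 0 0.6 -0.3 6 9.1;0 0 0 0.6 -0.3 9 9.1;0 0 0 0.6 -0.3 12 9.1;0 0 0 0.6 -0.3 15 9.1;0 0 0 0.6 -0.3 18 9.1;0 0 0 0.6 -0.3 20 9.1;0 0 0 0.6 -0.3 21 9.1;0 0 0 0.6 -0.3 21.5 9.1;0 0 0 0.6 -0.3 21.5 9.1;0 0 0 0.6 -0.3 21.5 5.6;0 0 0 0.6 -0.3 21.5 5.6;0 0 0 0.6 -0.3 21.5 5.6;0 0 0 0.6 -0.3 21.5 5.6;0 0 0 0.6 -0.3 21.5 5.6;0 0 0 0.6 -0.3 21.5 5.6;0 0 0 0.6 -0.3 21.5 5.6"
  grip_force: 35

```text
time: 26.42
position: [0.3723, 0.2645, 0.0565]
ee_rot: [0.0, 0.707, 0.707, 0.001]
contact_force: [0.5, -1.5, 8.4]
grip_width: 0.652
finger_force: 35.0
```

```bash
python3 -c "
from h import *
s=manip.state();print(s['position'],s['grip_width'],s['finger_force'])
pose([(.372,.263,.28,90),(.53,.0,.28,90),(.377,-.272,.28,90)])"
```

```text
[0.37230349 0.26453421 0.05653183] 0.6515725262967149 35.00285983085632
0.06  -0.03  0.02  -0.14  -0.01  -22.35  rows~5.4 j6~35
0.06  -0.03  0.02  -26.45  15.78  -22.35  rows~9.1 j6~0
0.06  -0.03  0.02  -53.64  0.47  -22.38  rows~13.9 j6~-36
```

>>> send_rows:
  commands: "0 0 0 0 0 -1 5.6;0 0 0 0 0 -4 5.6;0 0 0 0 0 -8 5.6;0 0 0 0 0 -12 5.6;0 0 0 0 0 -16 5.6;0 0 0 0 0 -20 5.6;0 0 0 -1 0.6 -22.4 5.6;0 0 0 -4 2.4 -22.4 5.6;0 0 0 -7.5 4.5 -22.4 5.6;0 0 0 -11 6.6 -22.4 5.6;0 0 0 -14.5 8.7 -22.4 5.6;0 0 0 -18 10.8 -22.4 5.6;0 0 0 -21.5 13 -22.4 5.6;0 0 0 -24.5 14.7 -22.4 5.6;0 0 0 -27.5 15 -22.4 5.6;0 0 0 -31 13.2 -22.4 5.6;0 0 0 -34.5 11.2 -22.4 5.6;0 0 0 -38 9.2 -22.4 5.6;0 0 0 -41.5 7.2 -22.4 5.6;0 0 0 -45 5.2 -22.4 5.6"

```text
time: 28.08
position: [0.4221, -0.1867, 0.2802]
ee_rot: [-0.0, 0.707, 0.707, -0.0]
contact_force: [1.3, -0.2, -2.7]
grip_width: 0.653
finger_force: 35.0
```

```bash
python3 -c "
from h import *
s=manip.state();print(s['position'],s['grip_width'],s['finger_force'])
pose([(.377,-.272,.28,90)])"
```

```text
[ 0.42205149 -0.18672902  0.28024953] 0.6533172471070323 35.00007390975952
-0.02  -0.01  0.04  -8.52  -4.51  0.02  rows~2.3 j6~-36
```

>>> send_rows:
  commands: "0 0 0 -3 -1.6 0 5.6;0 0 0 -6 -3.2 0 5.6;0 0 0 -8.5 -4.5 0 5.6;0 0 0 -8.5 -4.5 0 5.6;0 0 0 -8.5 -4.5 0 5.6;0 0 0 -8.5 -4.5 0 5.6"

```text
time: 28.58
position: [0.3787, -0.2703, 0.28]
ee_rot: [-0.0, 0.707, 0.707, 0.0]
contact_force: [-0.3, 0.6, -3.9]
grip_width: 0.652
finger_force: 35.0
```

```bash
python3 -c "
from h import *
look('holder_round_large_seat','pics/w11.png',(.377,-.272),.05,0)
"
```

```text
pose [ 0.3787 -0.2703  0.28  ] t 28.58
holder_round_large_seat 0.89 5943 [ 377.6 -269.1] [100.9  95.1] 0.1
pin [ 0.3801 -0.2756  0.008 ] [206.3 323.4] 0.57
pin [ 0.4891 -0.0808  0.008 ] [ 24.3 427.2] 0.34
```

View pics/w11.png

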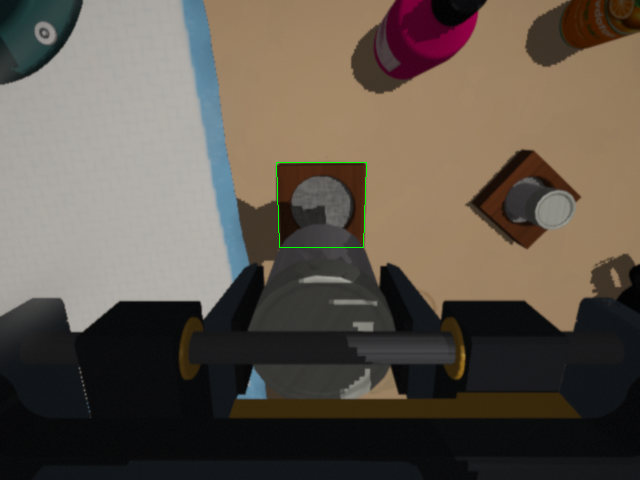

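The outline fits the large round holder exactly, at px (322,205). I lower at (0.3775,-0.2715).

```bash
python3 -c "
from h import *
pose([(.3775,-.2715,.065,90)])"
```

```text
-0.01  -0.01  0.09  -0.17  -0.17  21.50  rows~5.2 j6~-36
```

>>> send_rows:
  commands: "0 0 0 -0.15 -0.15 3 5.6;0 0 0 -0.15 -0.15 6 5.6;0 0 0 -0.15 -0.15 9 5.6;0 0 0 -0.15 -0.15 12 5.6;0 0 0 -0.15 -0.15 14.5 5.6;0 0 0 -0.15 -0.15 16.5 5.6;0 0 0 -0.15 -0.15 18 5.6;0 0 0 -0.15 -0.15 19.2 5.6;0 0 0 -0.15 -0.15 20.1 5.6;0 0 0 -0.15 -0.15 20.7 5.6;0 0 0 -0.15 -0.15 21.1 5.6;0 0 0 -0.15 -0.15 21.3 5.6;0 0 0 -0.15 -0.15 21.4 5.6;0 0 0 -0.15 -0.15 21.45 5.6;0 0 0 -0.15 -0.15 21.45 5.6;0 0 0 -0.15 -0.15 21.45 5.6"

```text
time: 30.07
position: [0.3776, -0.2725, 0.0658]
ee_rot: [0.0, 0.707, 0.707, 0.0]
contact_force: [0.4, 0.4, -3.4]
grip_width: 0.655
finger_force: 35.0
```

>>> send_rows:
  commands: "0 0 0 0 0 0.04 5.6;0 0 0 0 0 0.08 5.6;0 0 0 0 0 0.08 5.6"

```text
time: 30.32
position: [0.3774, -0.2723, 0.0647]
ee_rot: [0.0, 0.707, 0.707, 0.0]
contact_force: [-0.0, -0.3, -3.2]
grip_width: 0.65
finger_force: 35.0
```

Not quite touching yet, so I lower slightly more.

>>> send_rows:
  commands: "0 0 0 0 0 0.04 5.6;0 0 0 0 0 0.07 5.6;0 0 0 0 0 0.07 5.6"

```text
time: 30.57
position: [0.3775, -0.2724, 0.0645]
ee_rot: [-0.0, 0.707, 0.707, -0.0]
contact_force: [-5.2, 3.1, 15.8]
grip_width: 0.652
finger_force: 35.0
```

Contact has been made: the tin is seated. I release and rise.

>>> send_rows:
  commands: "0 0 0 0 0 -0.05 5.6;0 0 0 0 0 -0.05 6.2;0 0 0 0 0 -0.05 6.8;0 0 0 0 0 -0.05 7.4;0 0 0 0 0 -0.05 7.4;0 0 0 0 0 -0.05 7.4;0 0 0 0 0 -1 7.4;0 0 0 0 0 -3 7.4;0 0 0 0 0 -6 7.4;0 0 0 0 0 -10 7.4;0 0 0 0 0 -14 9.1;0 0 0 0 0 -18 9.1;0 0 0 0 0 -21 9.1;0 0 0 0 0 -21 9.1;0 0 0 0 0 -21 9.1"

```text
time: 31.82
position: [0.3779, -0.2727, 0.2762]
ee_rot: [0.002, 0.707, 0.707, 0.0]
contact_force: [0.3, 1.0, -0.9]
grip_width: 0.995
finger_force: 0.0
```

```bash
python3 -c "
from h import *
a=eyes.snapshot('wrist'); b=eyes.snapshot('scene')
w=cv2.resize(a[100:280,180:620],(800,327)); s=cv2.resize(b[170:370,150:480],(450,273))
s=np.hstack([s,np.zeros((273,350,3),np.uint8)])
t=eyes.snapshot('top')[160:310,160:420]; s[:202,450:]=cv2.resize(t,(350,202))
cv2.imwrite('pics/f.png',np.vstack([w,s])[:,:,::-1])
print(manip.state()['position'])"
```

```text
[ 0.37682598 -0.27178191  0.27297465]
```

View pics/f.png

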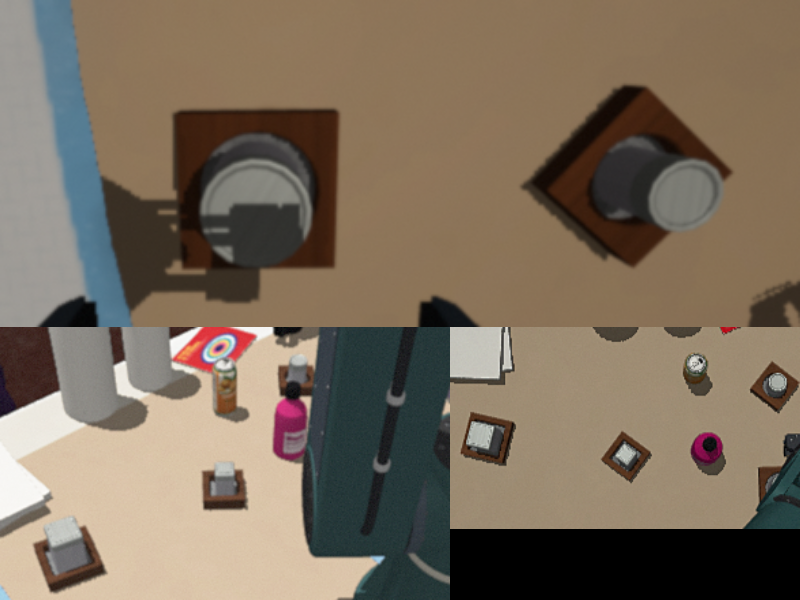

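The combined view shows all four tins upright in their own holders, with the can and bottle where they stood. The gripper is clear, so I hand in.

```bash
python3 -c "
from rig import order
print(order.job_done())"
```

```text
the job is handed in; nothing more can be done
None
```

All four tins stand upright in their matching holders, the can and bottle were left where they stood, and I handed the job in at about 32 s of robot time; no verdict came back.

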